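Index the tool carousel and set a cutter up for measuring

TASK

Turn the tool carousel (there is a black bar on its hub for this) until the red tool's pocket lines up with the yellow pointer on the base, which faces the robot. Then draw the red tool out of its slanted pocket, leaving the carousel where it is, and gently stand the tool upright, cutter up, in the middle of the round steel pad of the blue measuring stand, and let go. Do not drop the tool, and leave the other tools in their pockets and the wrench where it lies.

Things in the scene. Friction and masses are not known exactly. Their poses are not given: they have to be found in the camera images.
- base: Fixed round white base of the carousel, 190 mm diameter, 30 mm high, with a yellow pointer lying on the table, reaching out to 150 mm from the centre along the base's -x (the side facing the robot). Origin on the carousel's axis at the table; z up. It may stand left or right of the measuring stand, turned by up to 15 degrees.
- carousel (a joint): Turn of the carousel about the vertical axis through the base's origin since the start (always 0 then), rad, growing counter-clockwise from above. It can turn a full turn either way; friction 0.3 N m; it stays where left. A steel disc 200 mm across, top at 45 mm, with five cups 72 degrees apart: counter-clockwise from above red, blue, black, empty, white.
- hub_bar (a point): Centre of the black bar on the hub, on the carousel's axis, 170 mm above the table; gripped from above to turn it. 64 mm long along this point's x axis (the red pocket lies to -x), 14 mm wide, 32 mm high. The tools around lean away, reach no higher than 160 mm and leave a circle of 75 mm radius clear above 130 mm.
- red_tool_center (a point): Collet chuck (tool holder) with a red grip sleeve; steel shank 30 mm diameter x 42 mm at the foot, then the red sleeve, 36 mm diameter x 44 mm, to hold it by, then a 12 mm diameter cutter 18 mm long on top; 104 mm tall in all, 0.3 to 0.52 kg. This point is on its axis, half-way up (52 mm from the foot); its z axis runs from foot to cutter. Seated, its cup's rim comes 36 mm up from the foot.
- red_pocket (a point): Point on the turning carousel where the centre (half-way-up point) of the red tool lies while it sits in its pocket; it turns with the carousel. 92 mm from the carousel's axis, 109 mm above the table. The square cups all lean 25 degrees outward: 33 mm wide inside, 36 mm deep, walls 4 mm, open at the top. A chuck stands loose in its cup (about 3 degrees of play) and comes out along its own axis.
- pad (a point): Centre of the top of the round steel pad, 70 mm diameter, 35 mm above the table, on the blue foot plate (190 x 110 x 20 mm) of the fixed measuring stand. Its x axis points to the stand's column, 26 mm thick, 240 mm tall, 105 mm from the pad's centre, with a 40 mm wide clamp 175 to 205 mm up and a white dial out to +y. Nothing is above the pad.
- wrench: Loose wrench, 150 mm long, lying on the table between the robot and the work; leave it alone. Origin at its underside, its length along x.
- blue_tool_center (a point): Like the red tool but with a blue sleeve and a 10 mm cutter, in its own pocket; leave it there. Point half-way up its axis.
- blue_pocket (a point): Point on the turning carousel where the centre (half-way-up point) of the blue tool lies while it sits in its pocket; it turns with the carousel.
- black_tool_center (a point): Like the red tool but with a black sleeve and a 12 mm cutter, in its own pocket; leave it there. Point half-way up its axis.
- black_pocket (a point): Point on the turning carousel where the centre (half-way-up point) of the black tool lies while it sits in its pocket; it turns with the carousel.
- white_tool_center (a point): Like the red tool but with a white sleeve and a 8 mm cutter, in its own pocket; leave it there. Point half-way up its axis.
- white_pocket (a point): Point on the turning carousel where the centre (half-way-up point) of the white tool lies while it sits in its pocket; it turns with the carousel.

How it is judged:
On the way, in this order (a step that is already met when the one before it is completed fails the run):
1. the carousel is turned so that the red pocket lines up with the yellow pointer (within 10 degrees) and stands still, the red tool still seated in it (y of red_pocket in the frame of base between -0.017 and 0.017 m and x of red_pocket in the frame of base below 0 m and distance between red_tool_center and red_pocket below 0.012 m and velocity of joint carousel between -0.1 and 0.1 rad/s), for 0.3 s.
2. the red tool is drawn out of its pocket (its centre 60 mm or more from its seat) while the pocket still lines up with the pointer (y of red_pocket in the frame of base between -0.017 and 0.017 m and x of red_pocket in the frame of base below 0 m and distance between red_tool_center and red_pocket above 0.06 m), for 0.1 s.
3. the red tool stands upright in the middle of the pad (horizontal distance between red_tool_center and pad below 0.015 m and z of red_tool_center in the frame of pad between 0.046 and 0.058 m and angle between red_tool_center's own z axis and vertical below 0.1 rad), for 0.2 s.
At the end, for the whole second after the job is handed in: Red tool upright (within 0.1 rad) on the pad, within 15 mm of its centre, let go, at rest; red pocket in line with the pointer (within 10 degrees); other tools within 15 mm of their seats; wrench within 20 mm of its start (all of step 3 and y of red_pocket in the frame of base between -0.017 and 0.017 m and x of red_pocket in the frame of base below 0 m and distance between blue_tool_center and blue_pocket below 0.015 m and distance between black_tool_center and black_pocket below 0.015 m and distance between white_tool_center and white_pocket below 0.015 m and contact force between the fingers and red_tool below 0.1 N and linear speed of red_tool below 0.02 m/s and distance of wrench from where it was at the start of the episode below 0.02 m); the robot touches nothing.
It fails at once if the red tool is dropped or flung (moves faster than 0.35 m/s with no finger on it) (linear speed of red_tool above 0.35 m/s and contact force between the fingers and red_tool below 0.1 N).
It fails at once if the red tool is banged or pressed onto the stand with more than 60 N (contact force between red_tool and presetter above 60 N).
It fails at once if another tool is pulled more than 30 mm out of its pocket (distance between blue_tool_center and blue_pocket above 0.03 m or distance between black_tool_center and black_pocket above 0.03 m or distance between white_tool_center and white_pocket above 0.03 m).
It fails at once if the wrench is moved more than 30 mm (distance of wrench from where it was at the start of the episode above 0.03 m).
It also fails if it takes over 61 s, if anything falls off the work surface, if the arm or the gripper's body presses on something with over 40 N, if the wrist force passes 120 N, or if a joint passes its speed limit or range.

ROBOT

A 7-joint arm with a two-finger parallel gripper is mounted at the origin on the work surface. World frame = base frame: x ahead of the robot, y to its left, z up, the work surface at z = 0. Lengths are in m, angles in rad, forces in N, time in s.
With the tool pointing down it reaches from about 0.425 to 0.875 m from the base axis. Payload 4.7 kg.
Tool frame: the origin (TCP) lies midway between the tips of the shut fingers; the grasp point (between the pads) lies robot.pinch_z behind it (robot.pinch_z is the distance from the TCP to the grasp point, in m); z points along the fingers, y is the direction in which the jaws open and shut (so a half turn about z gives the same grasp; the last joint's range is limited). The gripper opens to 87 mm and grips with 3 to 60 N. Pads are 19 mm wide; open, the fingers measure 117 mm over their backs; the gripper's body (75 mm by 190 mm) begins 51 mm behind the grasp point.
Start: joints at [1.121, 0.321, -0.07, 1.45, 0.023, 1.371, -0.057], TCP at [0.291, -0.581, 0.223] pointing down, gripper open.
Joint ranges: [-2.86, 2.86], [-0.3, 2.09], [-1.38, 1.24], [0.06, 2.45], [-1.56, 4.7], [0.09, 2.05], [-2.69, 2.69]. Speed limits (rad/s): [2.57, 2.57, 3.14, 3.14, 3.14, 3.14, 3.14].

INTERFACE

Orientations are given as [roll, pitch, yaw] about the fixed x, y, z axes, in that order (R = Rz(yaw) Ry(pitch) Rx(roll)).
In Python, from bench import robot gives the robot as it stands. The module is installed in compiled form; this text tells all that it offers.
- The arm moves only by the tool drive_tool, never from a script. Its argument "motion" is text: rows parted by semicolons, each of 5 numbers parted by spaces: the shift along the tool's x, y, z in cm, then the turn about the tool's z in rad, then the closure, from -1 (fully open) to 1 (shut). A call has 1 to 20 rows; each row is the pose to reach, as a shift and turn from the pose measured when the call began, along the tool's axes at that moment; what a row does not reach only later rows make up. A row lasts 1/8 s, in which the tool goes at most 62.5 mm and 10.7 degrees, less where a joint would pass 70% of its speed; a pose out of reach is approached as far as the arm can. A call with a gripper value outside its range is refused whole. The fingers move at their own pace and stop on an object; "grip_force" is the grip in N (left out, the last holds). Time passes only in rows, so rows that repeat a pose let the fingers close. It gives the time, the measured TCP pose, the force and the opening at its end, in the units of the state.
- robot.get_obs(): the state, without advancing time (a new reading comes with each control period).
- robot.camera(name): name is "side" or "top"; returns a dict with "image" (480x640x3 uint8, red, green, blue), "fov_y" (degrees; the focal length in pixels is half the picture's height over the tangent of half this angle, whatever the lens; pixels are square), "cx", "cy" (the principal point, pixels), "k1" (the pictures are not rectified: a ray, as slopes to the right and down, at radius r is drawn at 1 + k1 r^2 times it, then the intrinsics apply), "extrinsics" (4x4, takes a point from world to camera coordinates). Camera axes: x right, y up, looking along -z (the intrinsics and any distortion apply to the point x, -y, -z); pixel columns grow to the right and rows downward; lengths in m; the calibration is good to about 2 mm. A picture is of the moment at which its call begins. There is no depth.
- robot.hand_in(): hands the job in, once; it reports no verdict.
The state is a dict: "time_s": time; "joint_pos": joint angles; "joint_velocities": joint speeds; "joint_torque": joint torques, N m; "ee_pos": TCP position; "tool_rot": TCP orientation; "force": force on the tool from outside, world axes, zero at the start; "torque": the same for the moment, N m; "opening": finger opening in m.
Only numpy, scipy, OpenCV 4.12 (cv2) and the standard library are available. Lean on these libraries where they do the work, as an engineer would, in place of code of your own. Each camera call takes 0.05 s, during which the arm holds its last target.

## Working session

There is one attempt and no reset: what is moved stays moved. The work goes in short steps, Python scripts to look and compute and a tool call to move; the robot and the scene stay as the last step left them, time stands still between calls to the robot, and variables do not carry over. Pictures are saved under pics/ and viewed, and the job is handed in when it is done.

Besides the shell and the picture viewer there is one more tool, called after "Call:" as name(argument=value, ...) on one line, values as JSON. drive_tool: Moves the arm, as the interface text tells. Its arguments: {"type":"object","properties":{"motion":{"type":"string"},"grip_force":{"type":"number"}},"required":["motion"]}

```bash
mkdir -p pics; ls
python3 - <<'E'
from bench import robot
import cv2,numpy as np
o=robot.get_obs(); print({k:np.round(v,4) for k,v in o.items()}, robot.pinch_z)
for n in("side","top"):
    c=robot.camera(n); cv2.imwrite(f"pics/{n}0.png",c["image"][:,:,::-1])
    print(n,c["fov_y"],c["cx"],c["cy"],c["k1"],np.round(c["extrinsics"],4).tolist())
E
```

```text
pics
{'time_s': np.float64(0.0), 'joint_pos': array([ 1.1211,  0.3218, -0.0701,  1.4517,  0.0226,  1.3708, -0.0569]), 'joint_velocities': array([-0.0014,  0.0006, -0.0015, -0.0002,  0.0016, -0.0014, -0.0006]), 'joint_torque': array([-2.00000e-04, -4.91294e+01, -4.04000e-01, -3.12527e+01,
       -6.40000e-02,  4.38000e-02,  2.00000e-04]), 'ee_pos': array([ 0.2905, -0.5808,  0.2215]), 'tool_rot': array([-3.1397e+00,  1.0000e-04,  4.6380e-01]), 'force': array([ 0.5955, -1.0746,  0.4954]), 'torque': array([-0.0307, -0.0152,  0.0146]), 'opening': np.float64(0.0869)} 0.0187
side 43.83554898042999 323.41211263889113 236.23276868924864 -0.04965440884133752 [[-0.678, -0.7349, -0.0155, 0.3803], [0.4386, -0.4215, 0.7937, -0.3871], [-0.5898, 0.5313, 0.6082, -0.7479], [0.0, 0.0, 0.0, 1.0]]
top 44.918537515321844 317.2433260985976 234.61087649995378 -0.09599957173393267 [[-0.0207, -0.9998, -0.0065, 0.0109], [0.9877, -0.0215, 0.1549, -0.5843], [-0.155, -0.0032, 0.9879, -0.9755], [0.0, 0.0, 0.0, 1.0]]
```

View pics/side0.png

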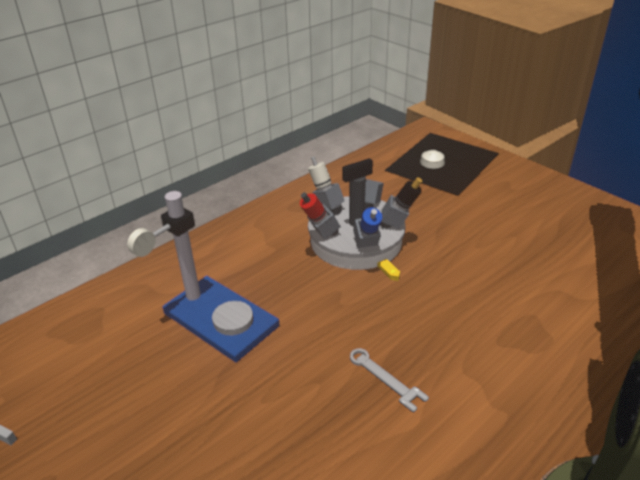

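View pics/top0.png

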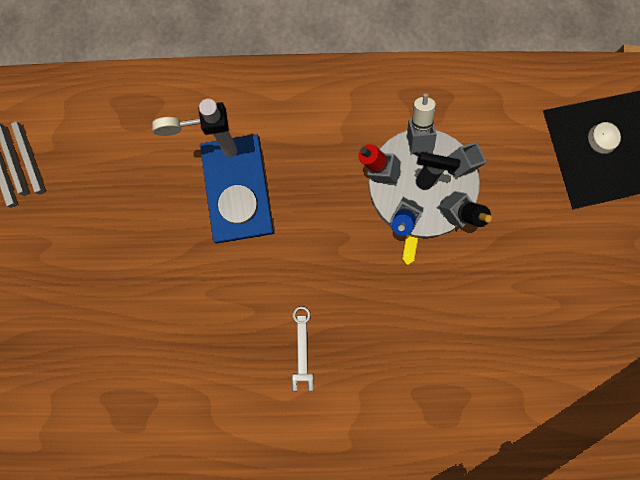

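The top view shows the carousel at (424,182), the yellow pointer at (410,250), red at (372,157), the pad at (238,204), the blue plate, and the wrench at (302,350). Next I'll measure these.

```bash
cat > h.py <<'E'
import cv2,numpy as np
from bench import robot
def cam(n,save=None):
    c=robot.camera(n)
    if save: cv2.imwrite(f"pics/{save}.png",c["image"][:,:,::-1])
    c["f"]=240/np.tan(np.radians(c["fov_y"]/2)); return c
def rays(c,uv):
    K=np.array([[c["f"],0,c["cx"]],[0,c["f"],c["cy"]],[0,0,1.]])
    p=cv2.undistortPoints(np.array(uv,float).reshape(-1,1,2),K,np.array([c["k1"],0,0,0,0.])).reshape(-1,2)
    d=np.c_[p[:,0],-p[:,1],-np.ones(len(p))]
    R=c["extrinsics"][:3,:3];t=c["extrinsics"][:3,3]
    return -R.T@t, d@R
def plane(c,uv,z):
    o,d=rays(c,uv); return (o+d*((z-o[2])/d[:,2:]))[:,:2]
def proj(c,P):
    P=np.atleast_2d(P); R=c["extrinsics"][:3,:3];t=c["extrinsics"][:3,3]
    q=P@R.T+t; s=np.c_[q[:,0],-q[:,1]]/-q[:,2:]; s=s*(1+c["k1"]*(s**2).sum(1,keepdims=True))
    return s*c["f"]+[c["cx"],c["cy"]]
def tri(c1,u1,c2,u2):
    A=np.zeros((3,3));b=np.zeros(3); 
    for c,u in((c1,u1),(c2,u2)):
        o,d=rays(c,[u]); d=d[0]/np.linalg.norm(d[0]); M=np.eye(3)-np.outer(d,d); A+=M;b+=M@o
    return np.linalg.solve(A,b)
def mask(c,name):
    h=cv2.cvtColor(c["image"],cv2.COLOR_RGB2HSV); H,S,V=h[...,0].astype(int),h[...,1].astype(int),h[...,2].astype(int)
    m={"yellow":(H>24)&(H<34)&(S>180)&(V>150),"red":((H<4)|(H>174))&(S>180)&(V>90),"blue":(H>105)&(H<125)&(S>150)&(V>60),
       "grey":(S<40)&(V>110),"black":(V<60)&(S<90)}[name]
    return m.astype(np.uint8)
def blobs(m,amin=30):
    cs,_=cv2.findContours(m,cv2.RETR_EXTERNAL,cv2.CHAIN_APPROX_NONE)
    return [k.reshape(-1,2) for k in sorted(cs,key=cv2.contourArea,reverse=True) if cv2.contourArea(k)>=amin]
def circ(P):
    A=np.c_[2*P,np.ones(len(P))]; s=np.linalg.lstsq(A,(P**2).sum(1),rcond=None)[0]; r=np.sqrt(s[2]+s[0]**2+s[1]**2)
    return s[:2],r
E
python3 - <<'E'
from h import *
t=cam("top");s=cam("side")
for n,c in(("top",t),("side",s)):
  for col in("yellow","red","blue","grey"):
    for k in blobs(mask(c,col),25)[:7]:
        print(n,col,k.mean(0).round(1),k.min(0),k.max(0),len(k))
E
```

```text
top yellow [409.7 249.2] [402 236] [417 264] 64
top red [371.4 156.8] [359 144] [385 169] 88
top blue [237.8 189.1] [202 135] [272 241] 317
top blue [403.2 222.3] [392 210] [414 235] 69
top blue [242.2 144. ] [233 137] [252 151] 114
top blue [209.4 143.7] [201 141] [218 146] 38
top grey [420.4 187.1] [369 131] [478 235] 520
top grey [236.5 203.2] [218 185] [255 222] 107
top grey [301.8 354.1] [292 307] [312 390] 222
top grey [445.8 141.8] [433 124] [469 156] 108
top grey [ 25.3 156.5] [ 11 122] [ 40 191] 144
top grey [  9.1 159.5] [  0 126] [ 21 192] 134
top grey [207.3 106.7] [199  99] [216 114] 45
side yellow [389.9 268.9] [384 265] [396 273] 29
side red [308.2 201.8] [300 194] [316 208] 52
side blue [618.2  92.7] [594   0] [639 184] 761
side blue [371.6 217. ] [363 208] [381 224] 64
side grey [187.1  89.8] [0 0] [434 257] 1217
side grey [ 96.1 254.3] [  0 190] [181 322] 483
side grey [289.9 169. ] [182 115] [397 226] 504
side grey [389.5 380.1] [351 349] [427 410] 186
side grey [231.8 315.4] [212 301] [252 330] 99
side grey [342.3 229.6] [319 196] [360 254] 170
side grey [356.4 257.2] [314 244] [399 268] 184
```

```bash
cat > m.py <<'E'
from h import *
t=cam("top");s=cam("side")
o,_=rays(t,[[0,0]]);print("topcam",o)
def fixr(P,r,c0):
    c=np.array(c0)
    for tol in(.02,.01,.006,.004,.003):
        for _ in range(20):
            d=P-c; n=np.linalg.norm(d,axis=1); k=abs(n-r)<tol
            J=-d[k]/n[k][:,None]; c=c-np.linalg.lstsq(J,n[k]-r,rcond=None)[0]
    return c,k.sum(),P[k]
for n,c in(("top",t),("side",s)):
    for k in blobs(mask(c,"grey"),25):
        m=k.mean(0)
        if np.linalg.norm(m-([236.5,203.2] if n=="top" else [231.8,315.4]))<6:
            e=cv2.fitEllipse(k); P=plane(c,k,.035); print(n,"pad",circ(P),P.mean(0), "hullcirc",circ(plane(c,cv2.convexHull(k).reshape(-1,2),.035)))
k=[k for k in blobs(mask(t,"grey"),25) if np.linalg.norm(k.mean(0)-[420.4,187.1])<8][0]
P=plane(t,k,.045); c,nn,_=fixr(P,.1,P.mean(0)); print("disc",c,nn, "c px",proj(t,np.r_[c,.045]))
for n,cc in(("top",t),("side",s)):
    y=blobs(mask(cc,"yellow"),25)[0]; Y=plane(cc,y,.006); d=np.linalg.norm(Y-c,axis=1)
    far=Y[d>d.max()-.004]; 
    m=Y.mean(0)-c; f=far.mean(0)-c; l=cv2.fitLine(Y.astype(np.float32),cv2.DIST_L2,0,.001,.001).ravel()
    print(n,"ptr mean",Y.mean(0),np.degrees(np.arctan2(m[1],m[0])),"tip",far.mean(0),d.max(),np.degrees(np.arctan2(f[1],f[0])),"line",np.degrees(np.arctan2(l[1],l[0])))
b=blobs(mask(t,"blue"),25)[0]; B=plane(t,b,.02); r=cv2.minAreaRect((B*1000).astype(np.float32)); print("plate",r)
E
python3 m.py
python3 - <<'E'
from h import *
t=cam("top");s=cam("side")
cv2.imwrite("pics/tz.png",cv2.resize(t["image"][80:280,330:530,::-1],None,fx=3,fy=3,interpolation=cv2.INTER_CUBIC))
cv2.imwrite("pics/sz.png",cv2.resize(s["image"][140:290,280:440,::-1],None,fx=4,fy=4,interpolation=cv2.INTER_CUBIC))
E
```

```text
topcam [ 0.42611388 -0.00480469  1.05428543]
top pad (array([0.64613701, 0.14179637]), np.float64(0.03366119160850686)) [0.64637539 0.14215181] hullcirc (array([0.64618619, 0.14175081]), np.float64(0.03430462718829048))
side pad (array([0.64202216, 0.14000405]), np.float64(0.0347857248017258)) [0.64202279 0.1402359 ] hullcirc (array([0.64202165, 0.13987595]), np.float64(0.035327637173447224))
disc [ 0.67987542 -0.19413866] 125 c px [[423.61281094 179.72269117]]
top ptr mean [ 0.56044923 -0.16941863] 168.30549455153118 tip [ 0.53489362 -0.16336005] 0.1500137394710856 168.01445296968572 line -14.9667225
side ptr mean [ 0.55906118 -0.174801  ] 170.9063123667175 tip [ 0.54605741 -0.17166091] 0.13739885743955893 170.46489553765898 line -7.2574215
plate ((679.4773559570312, 146.5547332763672), (187.08267211914062, 108.94119262695312), 8.348353385925293)
```

View pics/tz.png

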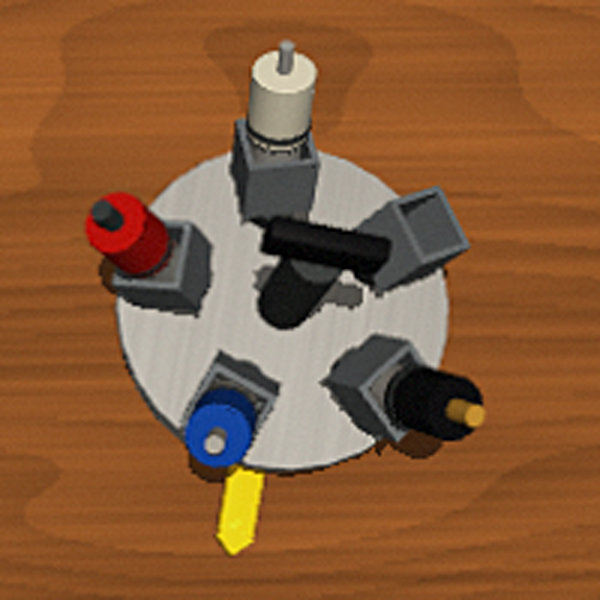

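View pics/sz.png

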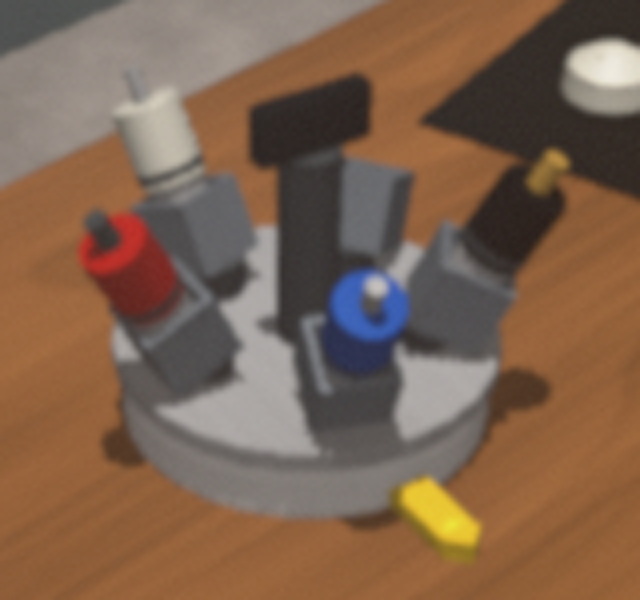

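Run:
```python
from h import *
t=cam("top");s=cam("side")
for z,pts in((.186,[(264,222),(390,238)]),(.154,[(264,252),(386,276)])):
    P=plane(t,[(330+(a+.5)/3-.5,80+(b+.5)/3-.5) for a,b in pts],z); d=P[0]-P[1]; print(P,np.linalg.norm(d),np.degrees(np.arctan2(d[1],d[0])))
# red tool cutter tip, top & side zooms ; radial check
u=(330+100/3,80+207/3); v=(280+96/4,140+214/4)
p=tri(t,u,s,v); print("cutter tip",p); c=np.array([.679,-.194]); d=p[:2]-c; print(np.linalg.norm(d),np.degrees(np.arctan2(d[1],d[0])))
print(proj(s,[.68,-.194,.186]),proj(t,[.68,-.194,.186]))
# red sleeve centroid in both
ur=blobs(mask(t,"red"))[0].mean(0);vr=blobs(mask(s,"red"))[0].mean(0);p=tri(t,ur,s,vr);d=p[:2]-c;print("sleeve",p,np.degrees(np.arctan2(d[1],d[0])))
```

```text
[[ 0.68624392 -0.16062427]
 [ 0.67653598 -0.22587183]] 0.06596580737401597 81.5372612973731
[[ 0.67916948 -0.16550136]
 [ 0.66474347 -0.23049489]] 0.0665752779550263 77.48546753282386
cutter tip [ 0.70204045 -0.08060999  0.15758718]
0.11570720432636275 78.5140778504072
[[354.24821225 162.66304529]] [[439.22383265 157.17814581]]
sleeve [ 0.69882287 -0.09273502  0.13408929] 78.92426492872792
```

Call:
drive_tool(motion="3 -1 -1.5 -0.08 -1; 7 -2.5 -1.5 -0.16 -1; 12 -4 -1.5 -0.24 -1; 17 -5.6 -1.5 -0.32 -1; 22 -7.2 -1.5 -0.4 -1; 27 -9 -1.5 -0.48 -1; 32 -10.6 -1.5 -0.56 -1; 37 -12.2 -1.5 -0.64 -1; 42 -13.8 -1.5 -0.72 -1; 46 -15.2 -1.5 -0.8 -1; 49.5 -16.4 -1.5 -0.87 -1; 51.9 -17.2 -1.5 -0.92 -1; 51.9 -17.2 -1.5 -0.92 -1; 51.9 -17.2 -1.5 -0.92 -1", grip_force=40)

```text
time_s: 2.25
ee_pos: [0.6772, -0.197, 0.2377]
tool_rot: [-3.141, 0.002, 1.382]
force: [0.0, 0.1, 0.5]
opening: 0.0874
```

Run:
```python
from h import *
o=robot.get_obs(); print({k:np.round(v,3) for k,v in o.items()})
t=cam("top","t1");s=cam("side","s1")
```

```text
{'time_s': np.float64(2.25), 'joint_pos': array([ 0.54 ,  0.469, -0.435,  1.256,  0.194,  1.457, -0.064]), 'joint_velocities': array([ 0.015, -0.007,  0.013,  0.004, -0.002, -0.003, -0.   ]), 'joint_torque': array([-1.5140e+00, -5.4803e+01, -6.3820e+00, -3.1100e+01, -2.1700e-01,
        5.0000e-03,  3.0000e-03]), 'ee_pos': array([ 0.677, -0.197,  0.238]), 'tool_rot': array([-3.141e+00,  2.000e-03,  1.382e+00]), 'force': array([0.011, 0.055, 0.487]), 'torque': array([-0.028, -0.072,  0.034]), 'opening': np.float64(0.087)}
```

View pics/s1.png

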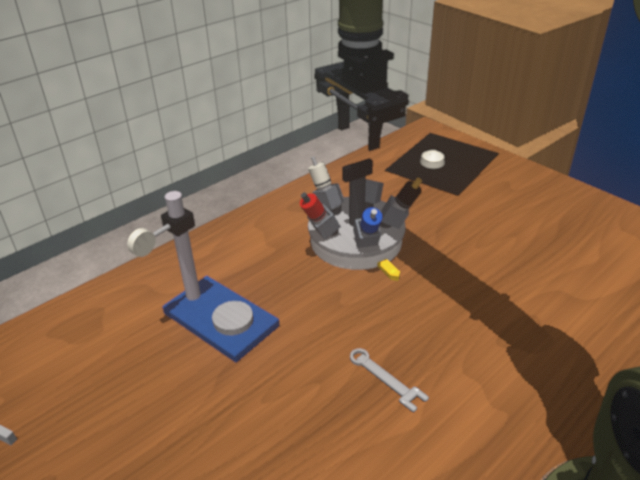

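View pics/t1.png

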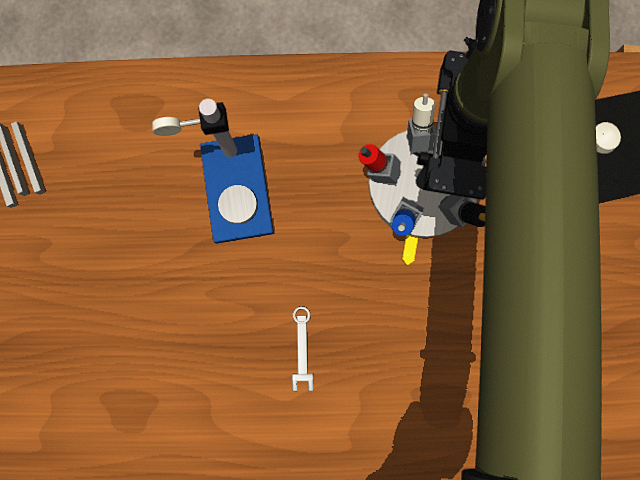

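The gripper is straddling the hub: fingers at (343,115) and (375,135), bar at (357,168). I'll go down and close.

Call:
drive_tool(motion="0 0 3 0 -1; 0 0 6 0 -1; 0 0 8.5 0 -1; 0 0 8.5 0 -1; 0 0 8.5 0 -1; 0 0 8.5 0 0; 0 0 8.5 0 1; 0 0 8.5 0 1; 0 0 8.5 0 1; 0 0 8.5 0 1; 0 0 8.5 0 1", grip_force=40)

```text
time_s: 3.72
ee_pos: [0.6769, -0.1977, 0.1526]
tool_rot: [-3.141, 0.001, 1.381]
force: [0.8, -0.6, 0.6]
opening: 0.0349
```

Call:
drive_tool(motion="0 0 0 0 1; 0 0 0 0 1; 0 0 0 0 1; 0 0 0 0 1; 0 0 0 -0.06 1; 0 0 0 -0.16 1; 0 0 0 -0.26 1; 0 0 0 -0.36 1; 0 0 0 -0.46 1; 0 0 0 -0.56 1; 0 0 0 -0.66 1; 0 0 0 -0.7 1; 0 0 0 -0.7 1")

```text
time_s: 5.35
ee_pos: [0.6769, -0.1973, 0.1526]
tool_rot: [-3.141, 0.0, 2.08]
force: [-3.0, 1.6, 0.2]
opening: 0.0294
```

Run:
```python
from h import *
o=robot.get_obs(); print({k:np.round(v,3) for k,v in o.items() if k in("force","torque","joint_pos","opening")})
t=cam("top","t2");s=cam("side","s2")
```

```text
{'joint_pos': array([ 0.628,  0.533, -0.551,  1.368,  0.279,  1.319,  0.579]), 'force': array([-2.968,  1.598,  0.247]), 'torque': array([ 0.331,  0.586, -0.174]), 'opening': np.float64(0.029)}
```

View pics/s2.png

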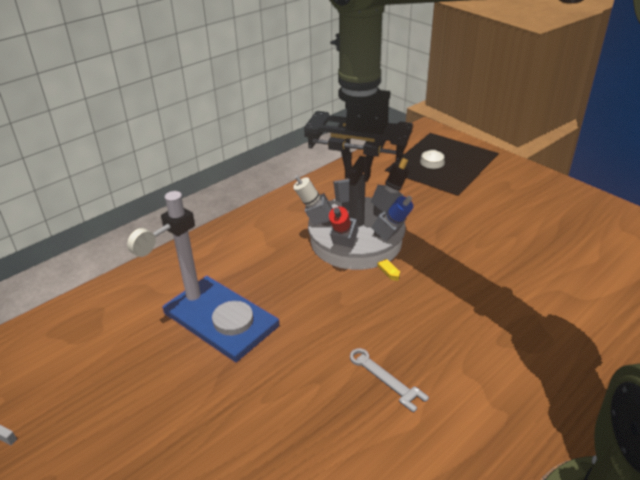

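```bash
cat > red.py <<'E'
from h import *
def red(save=None):
    t=cam("top",save and save+"t");s=cam("side",save and save+"s")
    bt=blobs(mask(t,"red"),15);bs=blobs(mask(s,"red"),15)
    c=np.array([.6775,-.195])
    print("n",[len(b) for b in bt],[len(b) for b in bs])
    if bt and bs:
        p=tri(t,bt[0].mean(0),s,bs[0].mean(0)); d=p[:2]-c
        print("red",p,np.degrees(np.arctan2(d[1],d[0])),np.linalg.norm(d))
    for n,cc,b in(("t",t,bt),("s",s,bs)):
        if b:
            d=plane(cc,[b[0].mean(0)],.134)[0]-c; print(n,np.degrees(np.arctan2(d[1],d[0])),np.linalg.norm(d))
    return t,s
if __name__=="__main__":
    t,s=red("r")
    cv2.imwrite("pics/sz2.png",cv2.resize(s["image"][90:280,280:440,::-1],None,fx=4,fy=3.15*4/3.15*0.75,interpolation=cv2.INTER_CUBIC))
E
python3 red.py
```

```text
n [74] [65]
red [ 0.62989208 -0.10315708  0.13112417] 117.40052690873505 0.10344870867430019
t 117.31758896007513 0.10415397897840102
s 118.40862483709351 0.10719512502543911
```

View pics/sz2.png

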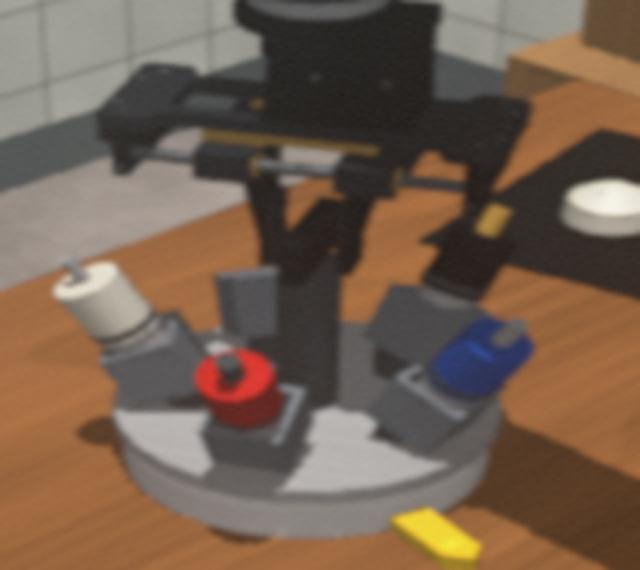

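The opening is 29 mm, not 14, so the tips must be gripping the round stem just under the bar. I'll open, rise 8 mm and regrip on the bar itself.

Call:
drive_tool(motion="0 0 0 0 0; 0 0 0 0 0; 0 0 -0.5 0 0; 0 0 -0.9 0 0; 0 0 -0.9 0 0; 0 0 -0.9 0 1; 0 0 -0.9 0 1; 0 0 -0.9 0 1; 0 0 -0.9 0 1; 0 0 -0.9 0 1; 0 0 -0.9 0 1", grip_force=40)

```text
time_s: 6.92
ee_pos: [0.6768, -0.1974, 0.1615]
tool_rot: [-3.14, 0.0, 2.08]
force: [-0.5, -0.8, -0.8]
opening: 0.0137
```

```bash
python3 red.py
```

```text
n [71] [64]
red [ 0.62727843 -0.10406388  0.13121845] 118.91068564750356 0.10388255068459862
t 118.73854901685931 0.10459014220481237
s 119.902774096465 0.1075342625247169
```

Call:
drive_tool(motion="0 0 0 -0.05 1; 0 0 0 -0.14 1; 0 0 0 -0.23 1; 0 0 0 -0.32 1; 0 0 0 -0.41 1; 0 0 0 -0.5 1; 0 0 0 -0.59 1; 0 0 0 -0.68 1; 0 0 0 -0.77 1; 0 0 0 -0.83 1; 0 0 0 -0.86 1; 0 0 0 -0.86 1; 0 0 0 -0.86 1; 0 0 0 -0.86 1; 0 0 0 -0.86 1")

```text
time_s: 8.9
ee_pos: [0.6776, -0.1963, 0.1614]
tool_rot: [3.141, 0.0, 2.941]
force: [4.3, 3.2, -3.7]
opening: 0.0138
```

```bash
python3 red.py; python3 -c "
from h import *
print(robot.get_obs()['joint_pos'].round(3),robot.get_obs()['torque'].round(2))"
```

```text
n [69] [68]
red [ 0.57456371 -0.17209113  0.13160344] 167.4530869867231 0.10545471054465273
t 166.35403765003863 0.10466841671855286
s 167.25036705460005 0.10946929475988464
[ 0.724  0.566 -0.708  1.353  0.365  1.353  1.387] [ 0.71 -1.11 -0.16]
```

View pics/rt.png

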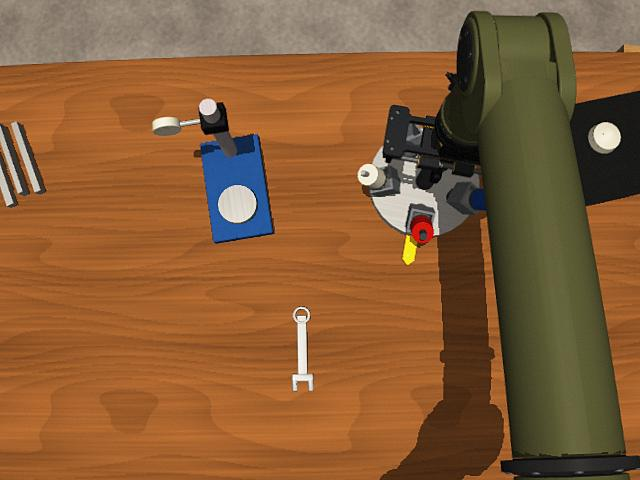

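View pics/sz2.png

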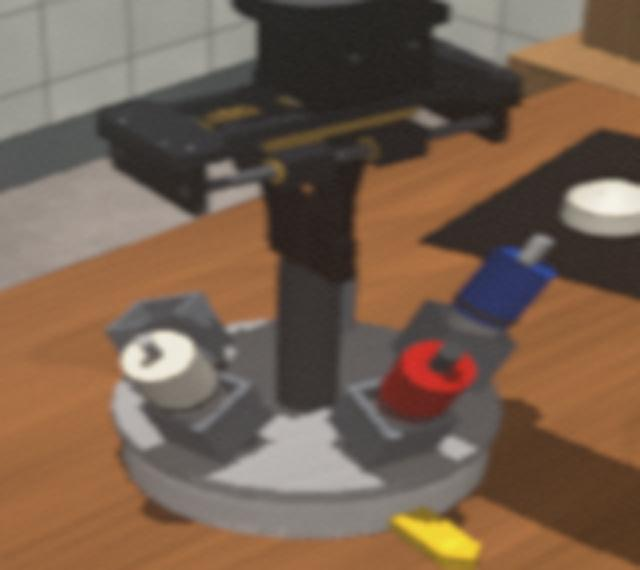

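Red is now at about 167–168° and the pointer at about 168°. Next I'll release, lift, and move out over the red tool.

Call:
drive_tool(motion="0 0 0 0 1; 0 0 0 0 0; 0 0 0 0 -1; 0 0 0 0 -1; 0 0 0 0 -1; 0 0 -2.5 0 -1; 0 0 -5 0 -1; 3 0 -5 0 -1; 6 0 -5 0 -1; 9 0 -5 0 -1; 10.1 0 -5 0 -1; 10.1 0 -5 0 -1; 10.1 0 -5 0 -1", grip_force=25)

```text
time_s: 10.62
ee_pos: [0.5795, -0.1764, 0.2115]
tool_rot: [3.141, 0.001, 2.941]
force: [-0.0, -0.4, -0.9]
opening: 0.0869
```

```bash
python3 red.py;python3 -c "
from h import *
print(robot.get_obs()['joint_pos'].round(3),robot.get_obs()['torque'].round(2),robot.get_obs()['tool_rot'])"
```

```text
n [58] [56]
red [ 0.56865768 -0.17051925  0.13437886] 167.32400997317038 0.111561455005071
t 167.20299764879172 0.11127129408970186
s 167.63840248118584 0.11135270443940631
[ 0.881  0.319 -0.771  1.562  0.225  1.351  1.456] [ 0.11 -0.17  0.01] [3.14045005e+00 7.25629442e-04 2.94085297e+00]
```

View pics/sz2.png

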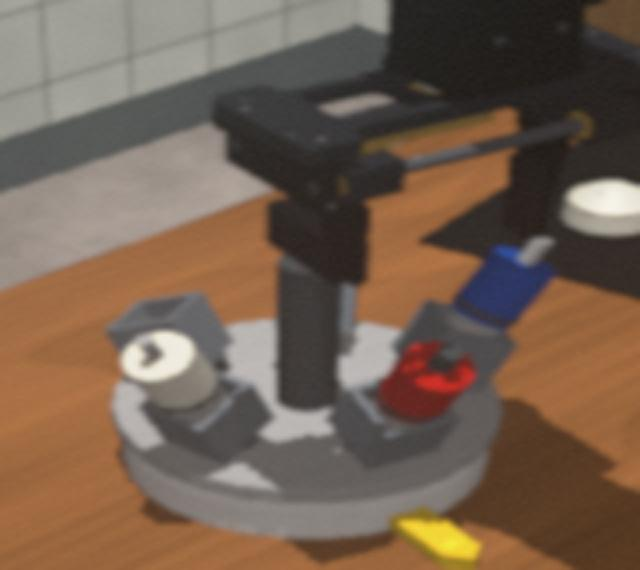

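Call:
drive_tool(motion="0.3 0 3 0 -1; 0.3 0 6 0 -1; 0.3 0 8.5 0 -1; 0.3 0 10 0 -1; 0.3 0 10 0 -1; 0.3 0 10 0 -0.4; 0.3 0 10 0 0; 0.3 0 10 0 0.3; 0.3 0 10 0 0.6; 0.3 0 10 0 1; 0.3 0 10 0 1; 0.3 0 10 0 1; 0.3 0 10 0 1", grip_force=25)

```text
time_s: 12.35
ee_pos: [0.5765, -0.1752, 0.1113]
tool_rot: [3.14, 0.001, 2.941]
force: [0.7, 1.3, 1.3]
opening: 0.0355
```

```bash
python3 red.py;python3 -c "
from h import *
print(robot.get_obs()['joint_pos'].round(3),robot.get_obs()['torque'].round(2),robot.get_obs()['tool_rot'])"
```

```text
n [] [75]
s 166.50739393855076 0.11785717510981883
[ 0.861  0.394 -0.746  1.688  0.285  1.172  1.411] [ 0.35 -0.07  0.02] [3.14021324e+00 7.11396713e-04 2.94105795e+00]
```

View pics/sz2.png

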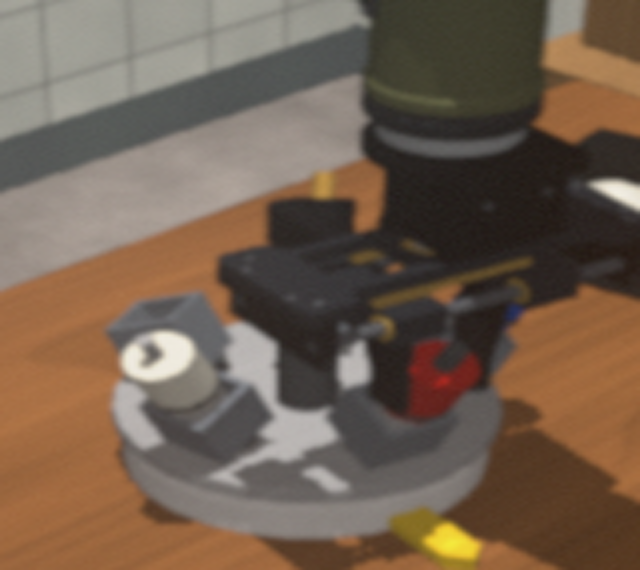

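Call:
drive_tool(motion="0.2 0 -0.45 0 1; 0.5 0 -1.1 0 1; 0.85 0 -1.8 0 1; 1.25 0 -2.7 0 1; 1.7 0 -3.6 0 1; 2.1 0 -4.5 0 1; 2.55 0 -5.4 0 1; 3 0 -6.4 0 1; 3.4 0 -7.3 0 1; 3.8 0 -8.2 0 1; 3.8 0 -8.2 0 1; 3.8 0 -8.2 0 1")

```text
time_s: 13.95
ee_pos: [0.5392, -0.1678, 0.1931]
tool_rot: [3.14, 0.0, 2.941]
force: [-0.1, 0.9, -4.2]
opening: 0.0353
```

Run:
```python
from h import *
o=robot.get_obs(); print({k:np.round(v,3) for k,v in o.items() if k in("force","torque","joint_pos","opening")})
t=cam("top","t5");s=cam("side","s5")
cv2.imwrite("pics/sz5.png",cv2.resize(s["image"][90:290,280:480,::-1],None,fx=3,fy=3,interpolation=cv2.INTER_CUBIC))
```

```text
{'joint_pos': array([ 0.943,  0.234, -0.786,  1.686,  0.17 ,  1.292,  1.494]), 'force': array([-0.114,  0.877, -4.221]), 'torque': array([ 0.089, -0.061, -0.035]), 'opening': np.float64(0.035)}
```

View pics/sz5.png

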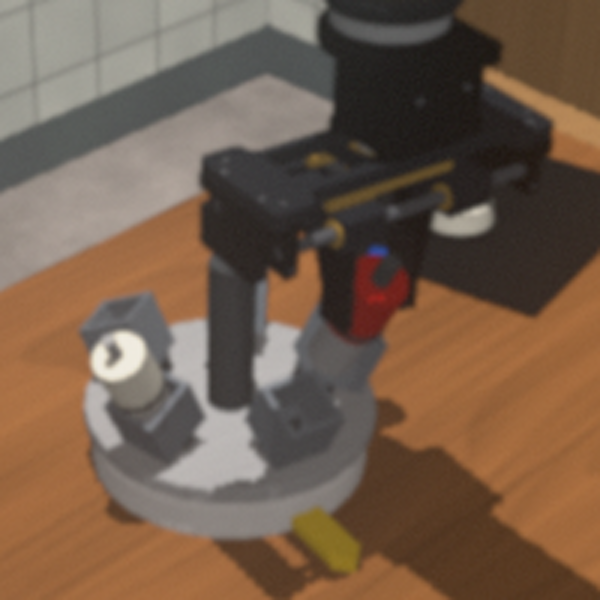

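View pics/t5.png

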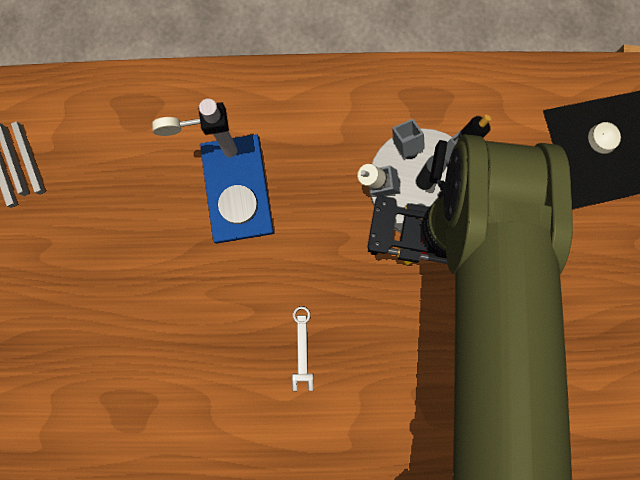

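Red is out, at (382,290) in the zoom, and still leaning. The pocket at (295,420) is empty and in line with the pointer. Next I'll carry it over the pad.

Call:
drive_tool(motion="1 0.5 0 0 1; 2 2 0 0 1; 2 5 0 -0.05 1; 2 8.5 0 -0.09 1; 1.5 12 0 -0.13 1; 1 15.5 0 -0.17 1; 0 19 0 -0.21 1; -1 22.5 0 -0.25 1; -2 26 0 -0.29 1; -3 29 0 -0.32 1; -3.8 31.5 0 -0.34 1; -4.1 32.3 0 -0.346 1; -4.1 32.3 0 -0.346 1; -4.1 32.3 0 -0.346 1")

```text
time_s: 15.8
ee_pos: [0.6434, 0.1395, 0.1933]
tool_rot: [3.141, 0.0, -2.997]
force: [0.6, -0.3, -4.2]
opening: 0.0351
```

```bash
cat > look.py <<'E'
from h import *
import sys
o=robot.get_obs(); print({k:np.round(v,4).tolist() for k,v in o.items() if k in("force","torque","joint_pos","opening","ee_pos","tool_rot","time_s")})
n=sys.argv[1]
t=cam("top",n+"t");s=cam("side",n+"s")
cv2.imwrite(f"pics/{n}sz.png",cv2.resize(s["image"][180:380,140:340,::-1],None,fx=3,fy=3,interpolation=cv2.INTER_CUBIC))
E
python3 look.py p6
```

```text
{'time_s': 15.8, 'joint_pos': [0.4001, 0.5015, -0.9081, 1.444, 0.3953, 1.387, 1.1957], 'ee_pos': [0.6434, 0.1395, 0.1933], 'tool_rot': [3.1411, 0.0001, -2.9973], 'force': [0.5656, -0.2736, -4.1976], 'torque': [0.0774, -0.0876, 0.0028], 'opening': 0.0351}
```

View pics/p6s.png

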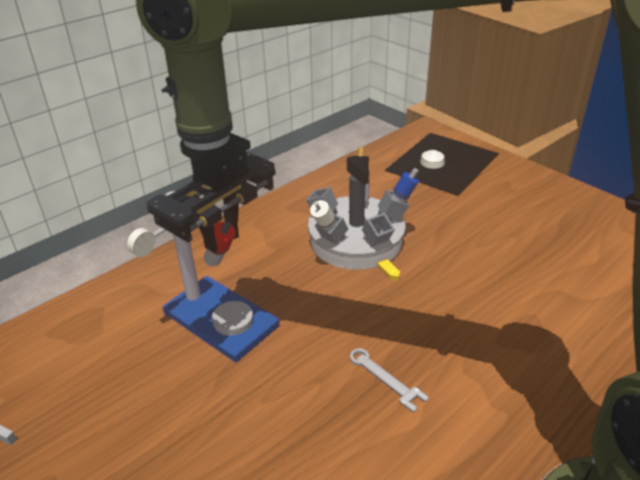

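View pics/p6t.png

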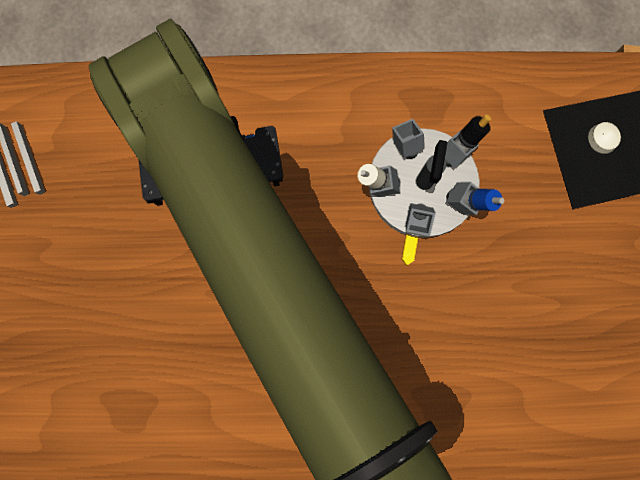

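Call:
drive_tool(motion="0 0 1.5 0 1; 0 0 3.5 0 1; 0 0 5.5 0 1; 0 0 7.5 0 1; 0 0 8.7 0 1; 0 0 9 0 1; 0 0 9 0 1; 0 0 9 0 1")

```text
time_s: 16.9
ee_pos: [0.6441, 0.1396, 0.1044]
tool_rot: [3.141, 0.002, -2.998]
force: [0.3, -0.9, -4.4]
opening: 0.0355
```

```bash
python3 look.py p7
```

```text
{'time_s': 16.9, 'joint_pos': [0.3839, 0.5689, -0.872, 1.5441, 0.4512, 1.2389, 1.156], 'ee_pos': [0.6441, 0.1396, 0.1044], 'tool_rot': [3.1408, 0.0019, -2.9978], 'force': [0.2592, -0.888, -4.3757], 'torque': [0.1561, -0.0881, -0.0072], 'opening': 0.0355}
```

View pics/p7sz.png

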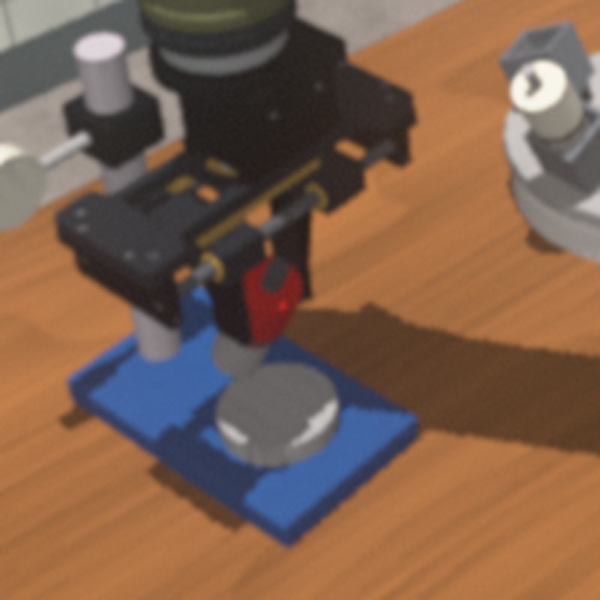

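Call:
drive_tool(motion="0 0 0.3 0 1; 0 0 0.6 0 1; 0 0 0.9 0 1; 0 0 1.0 0 1; 0 0 1.0 0 1")

```text
time_s: 17.62
ee_pos: [0.6439, 0.1395, 0.0941]
tool_rot: [3.141, 0.001, -2.998]
force: [-0.7, -0.5, -4.4]
opening: 0.0354
```

Call:
drive_tool(motion="0 0 0.1 0 1; 0 0 0.2 0 1; 0 0 0.2 0 1")

```text
time_s: 18.0
ee_pos: [0.6439, 0.1394, 0.092]
tool_rot: [3.141, 0.001, -2.998]
force: [0.6, -0.2, -4.4]
opening: 0.0354
```

Call:
drive_tool(motion="0 0 0.1 0 1; 0 0 0.2 0 1; 0 0 0.2 0 1")

```text
time_s: 18.38
ee_pos: [0.644, 0.1395, 0.0903]
tool_rot: [3.141, 0.002, -2.998]
force: [0.1, -0.9, -2.6]
opening: 0.0356
```

Contact is at TCP z ≈ 0.0905. I'll rise 4 mm and loosen the grip so the tool can swing upright under its own weight.

Call:
drive_tool(motion="0 0 -0.4 0 1; 0 0 -0.4 0 1; 0 0 -0.4 0 1; 0 0 -0.4 0 1", grip_force=8)

```text
time_s: 18.88
ee_pos: [0.6439, 0.1394, 0.0941]
tool_rot: [3.141, 0.001, -2.998]
force: [-0.3, 0.4, -4.6]
opening: 0.0358
```

```bash
python3 look.py p8
```

```text
{'time_s': 18.875, 'joint_pos': [0.3808, 0.5781, -0.8665, 1.5536, 0.4587, 1.2232, 1.1509], 'ee_pos': [0.6439, 0.1394, 0.0941], 'tool_rot': [3.1411, 0.0013, -2.998], 'force': [-0.3147, 0.3627, -4.5901], 'torque': [0.1497, -0.0328, -0.0419], 'opening': 0.0358}
```

View pics/p8sz.png

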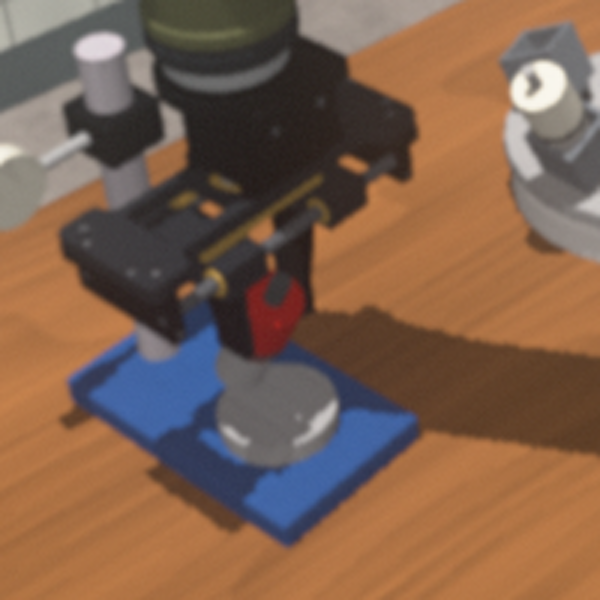

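Still leaning, so I'll loosen in steps: 5 N, then 3.5 N.

Call:
drive_tool(motion="0 0 0 0 1; 0 0 0 0 1; 0 0 0 0 1; 0 0 0 0 1", grip_force=5)

```text
time_s: 19.48
ee_pos: [0.6439, 0.1394, 0.0941]
tool_rot: [3.141, 0.001, -2.998]
force: [-0.0, -0.0, -3.9]
opening: 0.0357
```

```bash
python3 look.py p9
```

```text
{'time_s': 19.475, 'joint_pos': [0.3807, 0.5781, -0.8666, 1.5535, 0.4587, 1.2232, 1.151], 'ee_pos': [0.6439, 0.1394, 0.0941], 'tool_rot': [3.1411, 0.0014, -2.9979], 'force': [-0.0342, -0.0207, -3.8713], 'torque': [0.1097, -0.0639, 0.0537], 'opening': 0.0357}
```

View pics/p9sz.png

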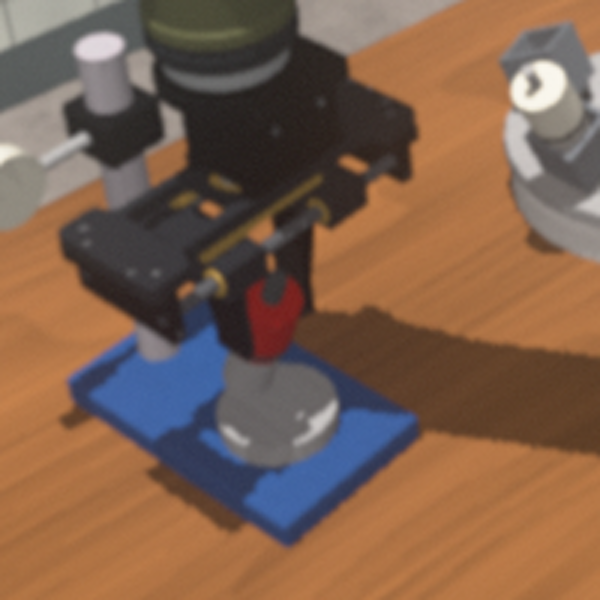

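Call:
drive_tool(motion="0 0 0 0 1; 0 0 0 0 1; 0 0 0 0 1; 0 0 0 0 1", grip_force=4)

```text
time_s: 20.08
ee_pos: [0.644, 0.1394, 0.0942]
tool_rot: [3.141, 0.001, -2.998]
force: [-0.1, -0.4, -4.1]
opening: 0.0359
```

```bash
python3 look.py q1
```

```text
{'time_s': 20.075, 'joint_pos': [0.3808, 0.578, -0.8666, 1.5535, 0.4587, 1.2232, 1.1509], 'ee_pos': [0.644, 0.1394, 0.0942], 'tool_rot': [3.1411, 0.0015, -2.9979], 'force': [-0.0929, -0.3966, -4.0524], 'torque': [0.085, -0.0897, -0.0066], 'opening': 0.0359}
```

View pics/q1sz.png

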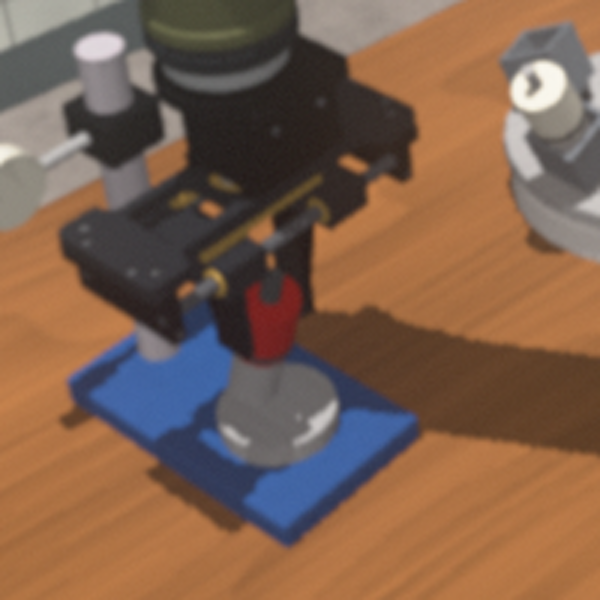

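Call:
drive_tool(motion="0 0 0 0 1; 0 0 0 0 1; 0 0 0 0 1; 0 0 0 0 1; 0 0 0 0 1; 0 0 0 0 1", grip_force=3)

```text
time_s: 20.92
ee_pos: [0.644, 0.1394, 0.0942]
tool_rot: [3.141, 0.001, -2.998]
force: [-0.1, -0.4, -3.0]
opening: 0.0363
```

```bash
python3 look.py q2
```

```text
{'time_s': 20.925, 'joint_pos': [0.3808, 0.578, -0.8666, 1.5535, 0.4587, 1.2232, 1.151], 'ee_pos': [0.644, 0.1394, 0.0942], 'tool_rot': [3.1411, 0.0015, -2.9979], 'force': [-0.1093, -0.3935, -2.9819], 'torque': [0.0862, -0.1323, 0.0461], 'opening': 0.0363}
```

View pics/q2sz.png

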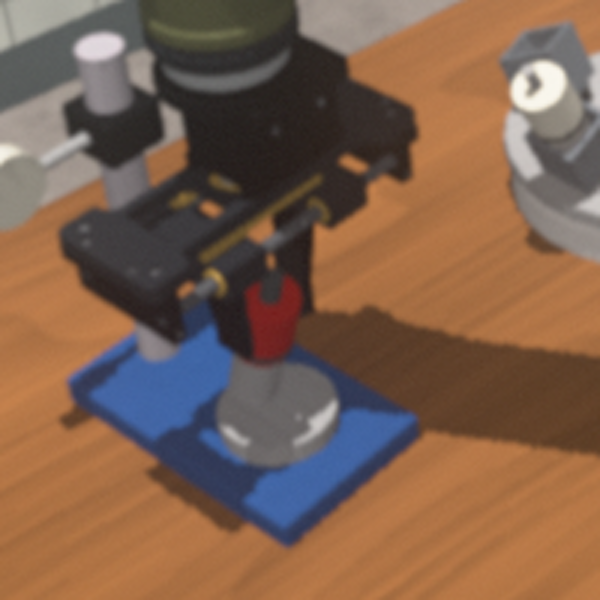

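```bash
cat > lean.py <<'E'
from h import *
import sys
s=cam("side"); o=robot.get_obs(); p=o["ee_pos"]+[0,0,.0187]; psi=o["tool_rot"][2]; ex=np.array([np.cos(psi),np.sin(psi),0])
n=lambda uv:np.round((uv-[140,180])*3,0)
for deg in(0,5,10,15,20,25):
    a=np.radians(deg); ax=np.sin(a)*ex+np.cos(a)*np.array([0,0,1])
    print(deg,"foot",n(proj(s,p-.0749*ax))[0],"collar42",n(proj(s,p-.0329*ax))[0],"86",n(proj(s,p+.011*ax))[0],"tip",n(proj(s,p+.029*ax))[0])
im=s["image"][250:320,200:260,::-1]; cv2.imwrite("pics/lz.png",cv2.resize(im,None,fx=8,fy=8,interpolation=cv2.INTER_CUBIC))
m=mask(s,"red");m[:, :200]=0;m[:,270:]=0
b=blobs(m,10)[0]; print("red",n(b.mean(0)),n(b.min(0)),n(b.max(0)))
E
python3 lean.py
```

```text
0 foot [274. 400.] collar42 [266. 346.] 86 [257. 287.] tip [253. 262.]
5 foot [266. 394.] collar42 [262. 344.] 86 [258. 288.] tip [256. 264.]
10 foot [258. 388.] collar42 [259. 341.] 86 [259. 289.] tip [259. 267.]
15 foot [250. 382.] collar42 [255. 338.] 86 [260. 290.] tip [263. 269.]
20 foot [243. 375.] collar42 [252. 335.] 86 [262. 291.] tip [266. 272.]
25 foot [235. 367.] collar42 [248. 332.] 86 [263. 292.] tip [269. 275.]
red [270. 315.] [249 282] [297 351]
```

View pics/lz.png

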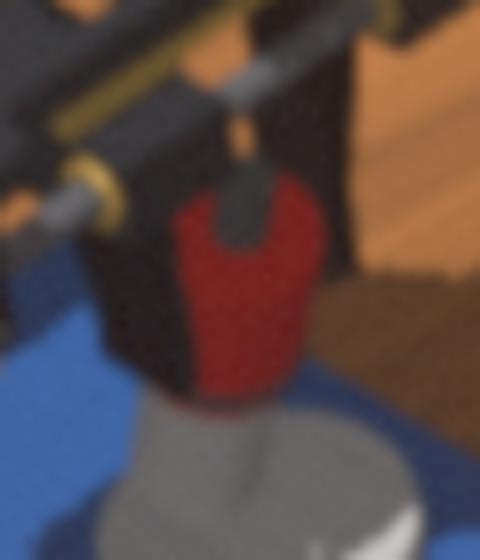

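The lean is about 13° and the foot rim is just touching. Below about 11.5°, pressing down will right the tool. I'll lift, step back toward the robot, touch down, then drag toward the column to stand it up.

Call:
drive_tool(motion="0 0 0 0 1; 0 0 -0.3 0 1; 0 0 -0.6 0 1; 0.8 0 -0.6 0 1; 1.5 0 -0.6 0 1; 1.5 0 -0.6 0 1; 1.5 0 -0.6 0 1", grip_force=5)

```text
time_s: 21.95
ee_pos: [0.6292, 0.1371, 0.1002]
tool_rot: [3.141, 0.002, -2.998]
force: [0.3, 0.2, -3.8]
opening: 0.0358
```

```bash
python3 lean.py
```

```text
0 foot [291. 403.] collar42 [283. 349.] 86 [275. 290.] tip [271. 265.]
5 foot [283. 398.] collar42 [280. 347.] 86 [276. 291.] tip [274. 267.]
10 foot [275. 392.] collar42 [276. 344.] 86 [277. 292.] tip [278. 269.]
15 foot [267. 385.] collar42 [272. 342.] 86 [278. 293.] tip [281. 272.]
20 foot [259. 378.] collar42 [269. 338.] 86 [280. 294.] tip [284. 275.]
25 foot [251. 370.] collar42 [265. 335.] 86 [281. 295.] tip [287. 278.]
red [291. 319.] [267 285] [315 351]
```

View pics/lz.png

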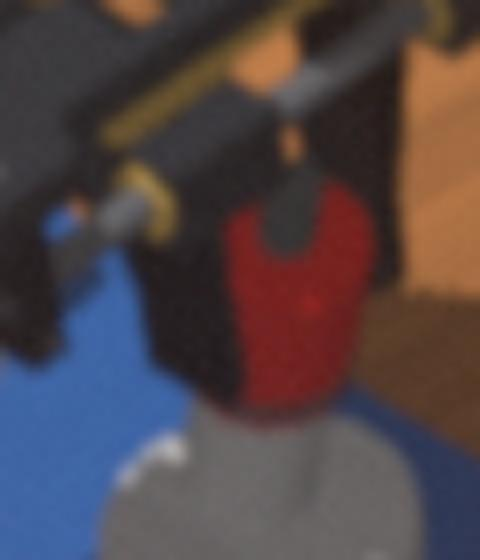

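Call:
drive_tool(motion="0 0 0.3 0 1; 0 0 0.6 0 1; 0 0 0.75 0 1; -0.2 0 0.75 0 1; -0.5 0 0.75 0 1; -0.8 0 0.75 0 1; -1.1 0 0.75 0 1; -1.4 0 0.75 0 1; -1.4 0 0.75 0 1; -1.4 0 0.75 0 1", grip_force=4)

```text
time_s: 23.25
ee_pos: [0.6432, 0.1392, 0.0926]
tool_rot: [3.141, 0.002, -2.998]
force: [1.1, 0.1, 1.5]
opening: 0.0357
```

```bash
python3 lean.py
```

```text
0 foot [276. 402.] collar42 [267. 349.] 86 [258. 290.] tip [255. 265.]
5 foot [268. 397.] collar42 [264. 347.] 86 [260. 291.] tip [258. 267.]
10 foot [260. 391.] collar42 [260. 344.] 86 [261. 292.] tip [261. 270.]
15 foot [252. 384.] collar42 [257. 341.] 86 [262. 293.] tip [264. 272.]
20 foot [244. 377.] collar42 [253. 338.] 86 [263. 294.] tip [268. 275.]
25 foot [236. 370.] collar42 [250. 335.] 86 [264. 295.] tip [271. 278.]
red [276. 318.] [252 276] [294 351]
```

View pics/lz.png

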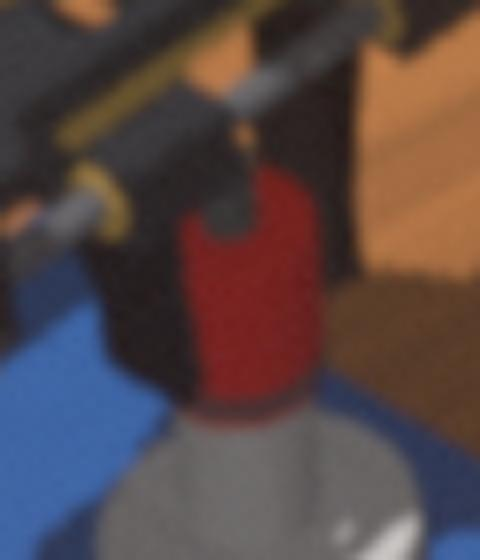

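It's nearly upright now: the cutter tilts slightly left, as the 0–5° model predicts. I'll press 3 mm to seat it flat.

Call:
drive_tool(motion="0 0 0.1 0 1; 0 0 0.2 0 1; 0 0 0.3 0 1; 0 0 0.3 0 1; 0 0 0.3 0 1", grip_force=3)

```text
time_s: 23.92
ee_pos: [0.6432, 0.1392, 0.0896]
tool_rot: [3.141, 0.002, -2.998]
force: [0.6, -0.2, 3.3]
opening: 0.0356
```

```bash
python3 lean.py
```

```text
0 foot [276. 406.] collar42 [268. 353.] 86 [259. 294.] tip [255. 269.]
5 foot [268. 400.] collar42 [264. 350.] 86 [260. 295.] tip [258. 271.]
10 foot [260. 394.] collar42 [261. 348.] 86 [261. 296.] tip [262. 274.]
15 foot [252. 388.] collar42 [257. 345.] 86 [263. 297.] tip [265. 276.]
20 foot [245. 381.] collar42 [254. 342.] 86 [264. 298.] tip [268. 279.]
25 foot [237. 373.] collar42 [250. 338.] 86 [265. 299.] tip [271. 282.]
red [274. 317.] [252 276] [291 351]
```

View pics/lz.png

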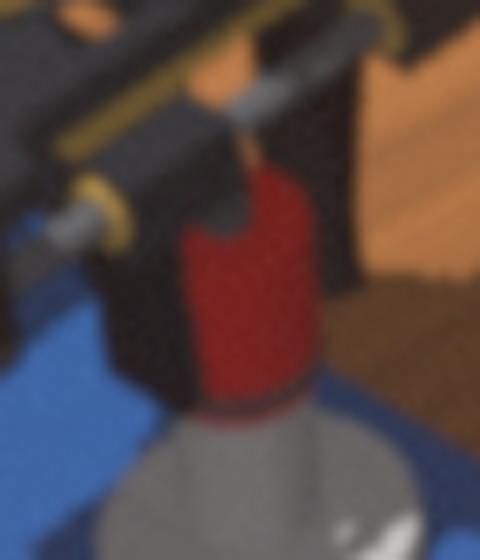

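Call:
drive_tool(motion="0 0 0 0 0.1; 0 0 0 0 0; 0 0 0 0 -0.2; 0 0 0 0 -0.5; 0 0 0 0 -1; 0 0 0 0 -1; 0 0 0 0 -1; 0 0 0 0 -1")

```text
time_s: 24.98
ee_pos: [0.6432, 0.1392, 0.0897]
tool_rot: [3.141, 0.002, -2.998]
force: [-0.4, 0.1, -0.6]
opening: 0.0859
```

```bash
python3 lean.py
```

```text
0 foot [276. 406.] collar42 [268. 353.] 86 [259. 294.] tip [255. 269.]
5 foot [268. 400.] collar42 [264. 350.] 86 [260. 295.] tip [258. 271.]
10 foot [260. 394.] collar42 [261. 348.] 86 [261. 296.] tip [262. 274.]
15 foot [252. 388.] collar42 [257. 345.] 86 [263. 297.] tip [265. 276.]
20 foot [245. 381.] collar42 [254. 342.] 86 [264. 298.] tip [268. 279.]
25 foot [237. 373.] collar42 [250. 338.] 86 [265. 299.] tip [271. 282.]
red [263. 313.] [234 273] [285 351]
```

View pics/lz.png

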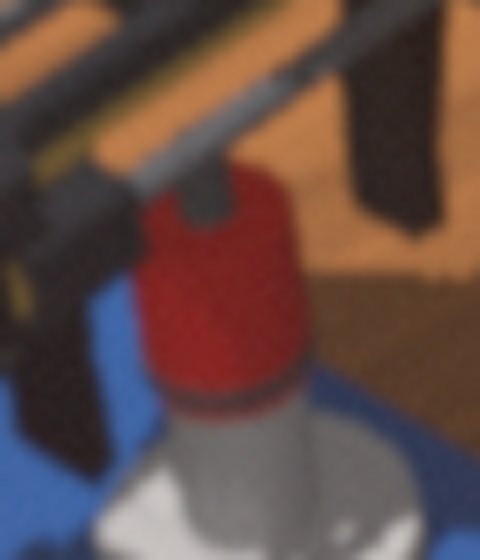

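It's standing free and upright. I'll rise straight up, move off, and measure where it stands.

Call:
drive_tool(motion="0 0 -1.5 0 -1; 0 0 -4.5 0 -1; 0 0 -8 0 -1; 0 0 -12 0 -1; 0 0 -16 0 -1; 5 0 -18 0 -1; 10 0 -18 0 -1; 15 0 -18 0 -1; 18 -5 -18 0 -1; 18 -10 -18 0 -1; 18 -16 -18 0 -1; 18 -20 -18 0 -1; 18 -20 -18 0 -1")

```text
time_s: 26.65
ee_pos: [0.4933, -0.0882, 0.2698]
tool_rot: [3.142, 0.002, -3.004]
force: [0.2, 1.1, -0.9]
opening: 0.0869
```

```bash
python3 look.py e1
python3 - <<'E'
from h import *
t=cam("top");s=cam("side")
cv2.imwrite("pics/e1tz.png",cv2.resize(t["image"][120:260,170:310,::-1],None,fx=4,fy=4,interpolation=cv2.INTER_CUBIC))
E
```

```text
{'time_s': 26.65, 'joint_pos': [0.9587, 0.0132, -0.8317, 1.7159, 0.0092, 1.4145, 1.8342], 'ee_pos': [0.4933, -0.0882, 0.2698], 'tool_rot': [3.1416, 0.0024, -3.0039], 'force': [0.1835, 1.0571, -0.9225], 'torque': [0.2124, -0.1453, 0.0259], 'opening': 0.0869}
```

View pics/e1t.png

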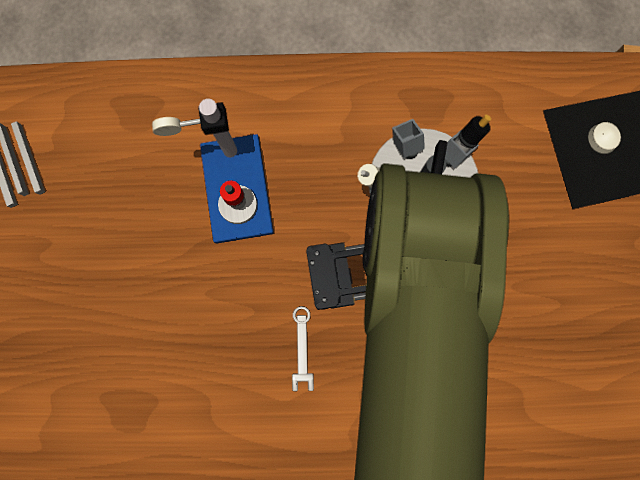

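View pics/e1sz.png

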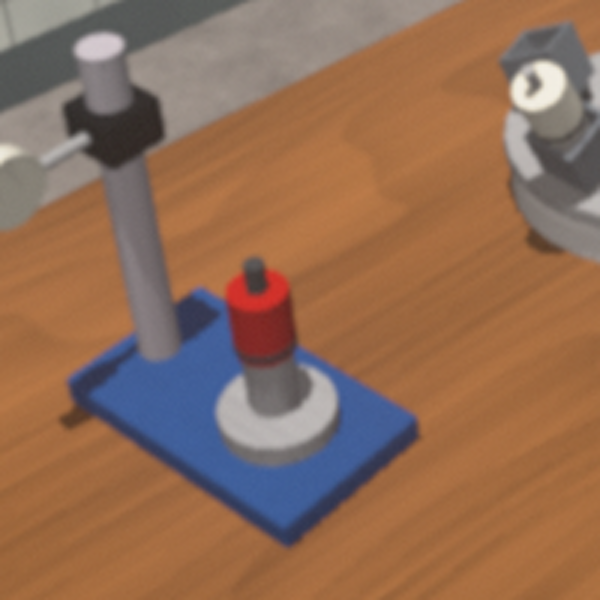

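View pics/e1tz.png

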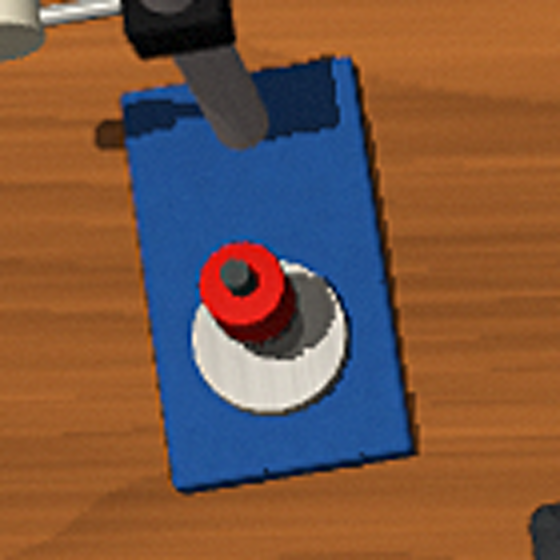

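Run:
```python
from h import *
t=cam("top");s=cam("side")
f=lambda u,v,k,a,b:(a+(u+.5)/k-.5,b+(v+.5)/k-.5)
tt=f(243,285,4,170,120); ss=f(259,290,3,140,180)
print("sleeve top: top",plane(t,[tt],.121)-[.6462,.1418],"side",plane(s,[ss],.121)-[.642,.140])
tc=f(236,271,4,170,120); sc=f(254,263,3,140,180)
print("cutter tip: top",plane(t,[tc],.139)-[.6462,.1418],"side",plane(s,[sc],.139)-[.642,.140])
print(tri(t,tt,s,ss),tri(t,tc,s,sc))
# top-view red contour circle via z plane
b=blobs(mask(t,"red"))[0]; 
k=b[b[:,1]<190]; print("arc",circ(plane(t,k,.121)), len(k))
```

```text
sleeve top: top [[ 0.00265897 -0.0015718 ]] side [[ 0.00341728 -0.0020312 ]]
cutter tip: top [[ 0.00425995 -0.00148664]] side [[ 0.00528895 -0.00257329]]
[0.64753247 0.13884343 0.12069201] [0.64888678 0.1387303  0.13932953]
arc (array([0.64930624, 0.14081913]), np.float64(0.016873430336053315)) 27
```

Run:
```python
from h import *
t=cam("top");s=cam("side")
cv2.imwrite("pics/cz.png",cv2.resize(cv2.imread("pics/p6t.png")[110:270,350:510],None,fx=4,fy=4,interpolation=cv2.INTER_CUBIC))
cv2.imwrite("pics/cs.png",cv2.resize(s["image"][130:290,290:450,::-1],None,fx=3.7,fy=3.7,interpolation=cv2.INTER_CUBIC))
a=cv2.imread("pics/t1.png");b=t["image"][:,:,::-1]; r=cv2.absdiff(a,b)[295:400,280:330]; print("wrench diff",r.max())
```

```text
wrench diff 167
```

View pics/cz.png

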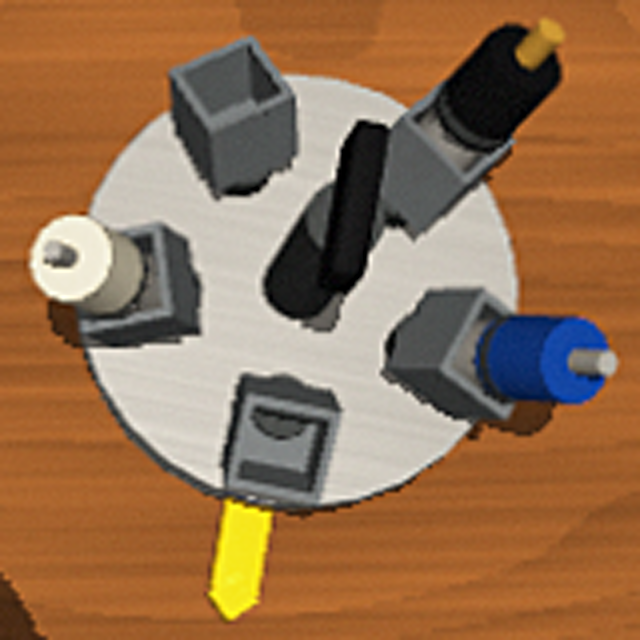

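View pics/cs.png

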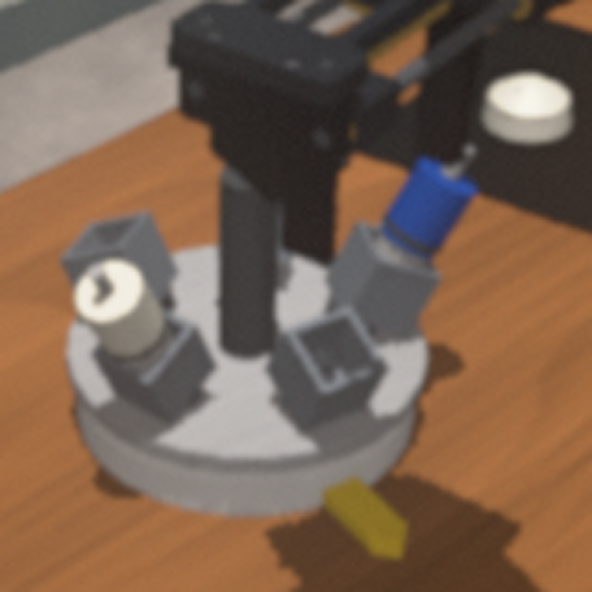

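Run:
```python
from h import *
t=cam("top")
c=np.array([.677,-.1965])
f=lambda u,v:(350+(u+.5)/4-.5,110+(v+.5)/4-.5)
for c in([.677,-.1965],[.6795,-.1945]):
  for uv,z in(((282,446),.0945),((233,615),.004)):
    d=plane(t,[f(*uv)],z)[0]-c; print(uv,np.degrees(np.arctan2(d[1],d[0])),np.linalg.norm(d))
g=lambda im:blobs(mask({"image":im[:,:,::-1]},"grey"))
for n in("t1","e1t"):
    for b in g(cv2.imread(f"pics/{n}.png")):
        if 290<b[:,0].mean()<315 and b[:,1].mean()>330: print(n,b.mean(0),b.min(0),b.max(0))
```

```text
(282, 446) 165.3306799100267 0.08379090822489464
(233, 615) 167.6336700770684 0.14600858393419236
(282, 446) 167.0469130640931 0.0857413993311219
(233, 615) 168.5970100335249 0.14804318182955117
t1 [301.92727273 353.46363636] [292 307] [312 390]
e1t [301.8959276  353.58371041] [292 307] [312 390]
```

The pocket is within about 2° of the pointer, the wrench hasn't moved, and the tool is upright about 4 mm from the pad centre. Handing in.

```bash
python3 -c "
from bench import robot
print(robot.hand_in())"
```

```text
the job is handed in; nothing more can be done
None
```

I turned the carousel by its hub bar until the red pocket faced the pointer. I then drew the red tool out along its slanted axis, stood it upright on the pad, and let go. The job was handed in after about 27 s on the robot clock; the hand-in gives no verdict.

**What went wrong on the way:**
- **Bar grip:** my first grip caught the round stem under the bar (opening 29 mm, not 14). I regripped higher.
- **Righting the tool:** the gripper cannot tilt, so the tool came out still leaning. I loosened the grip over the pad to let it swing, but it stuck at about 13°. I then set the foot rim on the pad and dragged the tool upright.

**Last checks:**
- **Red tool:** it stands upright, with its axis about 3–6 mm from the pad centre (limit 15 mm). The cutter-tip measurements came out furthest off. The fingers are clear of it.
- **Pocket:** it measures 165–167°, against 168–169° for the pointer, so about 2° off (limit 10°). This is from a picture taken before I placed the tool; nothing has touched the carousel since.
- **Other tools and wrench:** the white and blue tools look seated in the last side picture. The arm hid the black tool's pocket there, but it looked seated just before placing. The wrench has not moved: its outline is the same to within 0.2 pixel, while a raw image comparison showed differences I put down to lighting.
- **Cameras:** the two views disagreed by about 4 mm on the pad's position, so I compared the tool and pad within each view.

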